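# Load the cell-board tester and unhitch its contact head

### The job

First lay the small potted circuit module flat, component side up, on the stage plate, centred between the two stops and midway along them, and let go of it. Then free the parked contact head from its ball mount: pull its latch knob sideways against the spring, lift the head off the ball, and finish while still holding it in the gripper, motionless and roughly level, at least 80 mm above where it was parked. Leave the module centred and do not disturb the tape roll, cell tray, jar and screwdriver.

Things in the scene. Friction and masses are not known exactly. Their poses are not given: they have to be found in the camera images.
- module: Loose potted circuit module, a black slab 50 (x) x 32 (y) x 12 (z) mm, 45 g, with small parts up to 3 mm tall on its top; starts flat on the table, free on all sides. Origin: centre of its underside; x along the 50 mm length, z up. Either end may point either way on the stage.
- stage: Fixed aluminium plate 140 (x) x 100 (y) x 12 mm flat on the table. On it two dark steel stops, bars 30 mm long (x), 10 wide, 7 high, centred along x, inner faces at y = +-19.5 mm: the module goes in this 39 mm gap, its length along the plate's x, ends overhanging the stops by 10 mm each. Origin: centre of the underside.
- stage_centre (a point): Middle point of the stage plate's top face, between the stops: the centre of the module's underside belongs here. Axes as the stage's.
- mount: Fixed ball mount: base plate 190 (x) x 90 (y) x 12 mm on the table. At x = +50 mm a steel ball stud: neck 10 mm thick, head 30 mm across, flat below (z = 46 mm), top at z = 64 mm. At x = -50 mm a rest (top z = 44 mm) carries the tongue between cheeks 10 mm high. Origin: centre of the plate's underside.
- head: Loose contact head, about 0.31 kg (x 0.8 to 1.3), parked, axes as the mount's. White 48 x 48 x 36 mm housing sits over the ball, 1.5 mm play; a tongue 26 wide, 22 high runs to -x, to a black block 44 wide ending at x = -150. Origin: centre of the housing's open underside, on the ball's axis, 34 mm above the table when parked. It must rise 30 mm to clear the ball.
- latch (a joint): Travel (m) of the spring latch along the head's +y: 0 closed, 0.016 end stop. Pull: 3 N at first, 8 N at 12 mm, 10 N at the stop; let go, it springs shut. Closed, its bar under the ball stops the head from lifting. The bar is clear from about 8 mm, safely at 12 to 14 mm; keep it pulled until the head has risen 20 mm.
- latch_knob (a point): Top centre of the latch knob: black upright square post 20 x 20 mm, 34 mm tall, its sides along the head's x and y, above the tongue. Parked: top 110 mm, foot 76 mm above the table. It is 62 mm from the head's origin towards -x, within 10 mm of the centre of mass, so the head can hang from it. Moves to the head's +y with the latch.
- tape: Bystander: cardboard tape roll, 90 mm diameter, 24 mm high. Origin: centre of its underside.
- cells: Bystander: grey tray 85 x 100 mm with a row of blue cells lying in it, 28 mm high. Origin: centre of its underside.
- jar: Bystander: amber jar, 48 mm diameter, 55 mm high. Origin: centre of its underside.
- driver: Bystander: screwdriver lying along y on the table beyond the mount. Origin near its middle.
There are look-alikes about, which are no part of the job. Of the things like the module, leave any that is yellow; of the rest the smaller one is meant. What is shaped like the head but pink is not meant.

How it is judged:
On the way, in this order (a step that is already met when the one before it is completed fails the run):
1. the module lies centred between the stops on the stage and is let go, while the head is still parked (y of module in the frame of stage_centre between -0.0045 and 0.0045 m and x of module in the frame of stage_centre between -0.007 and 0.007 m and z of module in the frame of stage_centre between -0.003 and 0.003 m and angle between the x axis of module and the x axis of stage, either way round below 0.25 rad and angle between module's own z axis and vertical below 0.1 rad and contact force between module and the fingers below 0.05 N and z of head in the frame of mount below 0.042 m and linear speed of module below 0.02 m/s), for 0.2 s.
2. the latch is drawn sideways by more than 5.5 mm while the head still sits on the ball (value of joint latch above 0.0055 m and z of head in the frame of mount below 0.042 m), for 0.05 s.
3. the head is lifted clear of the ball in the gripper (z of head in the frame of mount above 0.074 m and contact force between head and the fingers above 1 N and contact force between head and mount below 0.05 N), for 0.1 s.
At the end, for the whole second after the job is handed in: The contact head is held still in the fingers alone, at least 70 mm above its parked height, tilted less than 20 degrees, touching nothing else; the module lies flat on the stage, let go, within 4.5 mm of centre across the stops, 7 mm along them and 0.25 rad of their direction (z of head in the frame of mount above 0.104 m and angle between head's own z axis and vertical below 0.35 rad and linear speed of head below 0.03 m/s and angular speed of head below 0.3 rad/s and contact force between head and the fingers above 1 N and contact force between head and mount below 0.05 N and contact force between head and stage below 0.05 N and contact force between head and module below 0.05 N and contact force between head and tape below 0.05 N and contact force between head and cells below 0.05 N and contact force between head and jar below 0.05 N and contact force between head and driver below 0.05 N and y of module in the frame of stage_centre between -0.0045 and 0.0045 m and x of module in the frame of stage_centre between -0.007 and 0.007 m and z of module in the frame of stage_centre between -0.003 and 0.003 m and angle between the x axis of module and the x axis of stage, either way round below 0.25 rad and angle between module's own z axis and vertical below 0.1 rad and contact force between module and the fingers below 0.05 N); the arm keeps its last pose, push and grip.
It fails at once if a bystander is pushed more than 20 mm (distance of any of tape, cells, jar, driver from where it was at the start of the episode above 0.02 m).
It also fails if it takes over 48 s, if anything falls off the work surface, if the arm or the gripper's body presses on something with over 40 N, if the wrist force passes 120 N, or if a joint passes its speed limit or range.

### The arm

A 7-joint arm with a two-finger parallel gripper is mounted at the origin on the work surface. World frame = base frame: x ahead of the robot, y to its left, z up, the work surface at z = 0. Lengths are in m, angles in rad, forces in N, time in s.
With the tool pointing down it reaches from about 0.4 to 0.875 m from the base axis. Payload 19.3 kg.
Tool frame: the origin (TCP) lies midway between the tips of the shut fingers; the grasp point (between the pads) lies 19 mm behind it; z points along the fingers, y is the line along which they close (so a half turn about z gives the same grasp; the last joint's range is limited). The gripper opens to 85 mm and grips with 20 to 120 N. Pads are 22 mm wide; open, the fingers measure 114 mm over their backs; the gripper's body (76 mm by 85 mm) begins 54 mm behind the grasp point. The pads swing forward as they close: fully open they stand 13 mm farther back than shut.
Start: joints at [-1.322, 0.521, -0.036, 1.599, 0.021, 1.021, -0.113], TCP at [0.196, 0.593, 0.194] pointing down, gripper open.
Joint ranges: [-2.91, 2.91], [-0.3, 2.13], [-1.5, 1.42], [0.17, 2.43], [-1.26, 4.41], [0.16, 1.93], [-2.52, 2.52]. Speed limits (rad/s): [1.89, 1.89, 2.39, 2.39, 3.01, 3.01, 3.01].

### API

Orientations are given as [roll, pitch, yaw] about the fixed x, y, z axes, in that order (R = Rz(yaw) Ry(pitch) Rx(roll)).
In Python, from workcell import bot, optics, close_job gives the robot as it stands.
- The arm moves only by the tool servo_tool, never from a script. Its argument "commands" is a list of rows, each a list of 7 numbers: the shift along the tool's x, y, z in cm, then the turn, a rotation vector about the tool's x, y, z in units of 6 degrees (1.0 is 6 degrees), then the closure, from -1 (fully open) to 1 (shut). A call has 1 to 5 rows; each row shifts and turns the commanded pose from where the row before left it, along the tool's axes as they then stand; what a row does not reach is not made up. A row lasts 1/12 s, in which the tool goes at most 41.7 mm and 7.16 degrees, less where a joint would pass 70% of its speed; a pose out of reach is approached as far as the arm can. A call with a gripper value outside its range is refused whole. The fingers move at their own pace and stop on an object; "grip_force" is the grip in N (left out, the last holds). Time passes only in rows, so rows that do not move let the fingers close. It gives the time, the measured TCP pose, the force, the opening and the grip force at its end, in the units of the state.
- bot.get_obs(): the state, without advancing time (a new reading comes with each control period).
- optics.read_camera(name): name is "scene" or "top"; returns (picture, depth): 384x512x3 uint8, red, green, blue; 384x512 float32, m along the optical axis (not along the pixel's ray), 0 where there is no reading.
- optics.camera_info(name): a dict with "fx", "fy", "cx", "cy" (pixels), "k1" (the pictures are not rectified: a ray, as slopes to the right and down, at radius r is drawn at 1 + k1 r^2 times it, then the intrinsics apply), "R" (3x3) and "t" (3): a world point X has camera coordinates R X + t. Camera axes: x right, y down, z forward; pixel columns grow to the right and rows downward; lengths in m; the calibration is good to about 2 mm. A picture is of the moment at which its call begins. camera_info takes no time and is no camera call.
- close_job(): hands the job in; it is judged then, once.
The state is a dict: "t": time; "q": joint angles; "qd": joint speeds; "joint_efforts": joint torques, N m; "tool_pos": TCP position; "orientation": TCP orientation; "contact_force": force on the tool from outside, world axes, zero at the start; "ft_torque": the same for the moment, N m; "finger_gap": opening from 0.0 (shut) to 1.0 (fully open); "grasp_force": force on a finger pad.
Only numpy, scipy, OpenCV 4.12 (cv2) and the standard library are available. Lean on these libraries where they do the work, as an engineer would, in place of code of your own. Each camera call takes 0.05 s, during which the arm holds its last target. There are 200 camera calls.

## Working session

There is one attempt and no reset: what is moved stays moved. The work goes in short steps, Python scripts to look and compute and a tool call to move; the robot and the scene stay as the last step left them, time stands still between calls to the robot, and variables do not carry over. Pictures are saved under pics/ and viewed, at most 10 in all, crops included, and the job is handed in when it is done.

Besides the shell and the picture viewer there is one more tool, called after ">>>" in YAML: its name, and indented under it one key for each argument. servo_tool: Moves the arm, as the interface text tells. Its arguments: {"type":"object","properties":{"commands":{"type":"array","items":{"type":"array","items":{"type":"number"}}},"grip_force":{"type":"number"}},"required":["commands"]}

```bash
mkdir -p pics
cat > h.py <<'E'
import numpy as np, cv2
from workcell import bot, optics, close_job
from scipy.spatial.transform import Rotation as Ro
def grab(n,tag):
    p,d=optics.read_camera(n); np.savez('%s_%s.npz'%(n,tag),p=p,d=d); return p,d
def ld(n,tag):
    z=np.load('%s_%s.npz'%(n,tag)); return z['p'],z['d']
def rays(n,uv):
    c=optics.camera_info(n); uv=np.atleast_2d(np.array(uv,float))
    K=np.array([[c['fx'],0,c['cx']],[0,c['fy'],c['cy']],[0,0,1]])
    q=cv2.undistortPoints(uv[:,None],K,np.array([c['k1'],0,0,0.]),None,None,None,)[:,0] if 1 else 0
    return np.c_[q,np.ones(len(q))],np.array(c['R']),np.array(c['t'])
def at_z(n,uv,z):
    r,R,t=rays(n,uv); o=-R.T@t; w=r@R; s=(z-o[2])/w[:,2]; return o+w*s[:,None]
def at_d(n,uv,d):
    uv=np.atleast_2d(uv); r,R,t=rays(n,uv)
    dd=np.array([d[int(round(v)),int(round(u))] for u,v in uv]); return (r*dd[:,None]-t)@R
def proj(n,X):
    c=optics.camera_info(n); P=np.atleast_2d(X)@np.array(c['R']).T+np.array(c['t']); q=P[:,:2]/P[:,2:]
    q=q*(1+c['k1']*(q**2).sum(1,keepdims=True)); return q*[c['fx'],c['fy']]+[c['cx'],c['cy']]
def delta(pos,yaw):
    "shift in tool axes (cm) and turn (units) to a tool-down pose"
    s=bot.get_obs(); R=Ro.from_euler('xyz',s['orientation']); T=Ro.from_euler('xyz',[np.pi,0,yaw])
    print('shift cm',np.round(R.inv().apply(np.array(pos)-s['tool_pos'])*100,2),'turn',np.round((R.inv()*T).as_rotvec()/np.radians(6),2))
E
python3 - <<'E'
from h import *
for n in('top','scene'):
    p,d=grab(n,'0'); cv2.imwrite(f'pics/{n}0.png',cv2.resize(p[...,::-1],(800,600),interpolation=cv2.INTER_CUBIC))
    c=optics.camera_info(n);print({k:np.round(v,3).tolist() for k,v in c.items()})
print(bot.get_obs())
E
```

```text
{'fx': 446.59, 'fy': 446.59, 'cx': 260.098, 'cy': 195.116, 'k1': 0.01, 'R': [[-0.009, -1.0, -0.01], [-0.99, 0.011, -0.143], [0.143, 0.008, -0.99]], 't': [0.032, 0.572, 1.451]}
{'fx': 439.575, 'fy': 439.575, 'cx': 249.942, 'cy': 183.766, 'k1': -0.097, 'R': [[-0.169, 0.986, -0.011], [0.69, 0.11, -0.715], [-0.704, -0.129, -0.699]], 't': [0.067, -0.349, 1.66]}
{'t': 0.1, 'q': array([-1.32220338,  0.52197319, -0.03633976,  1.59991753,  0.02119407,
        1.02106189, -0.11284351]), 'qd': array([-2.67053666e-04, -1.19325208e-03, -7.79933067e-04, -1.38416556e-03,
       -1.48168662e-05, -1.08005614e-04, -1.30418219e-03]), 'joint_efforts': array([ 3.69807167e-03, -9.28481627e+01,  1.98387288e+00, -3.70538092e+01,
        1.80929422e-02,  5.27275624e-03,  7.26950225e-05]), 'tool_pos': array([0.19581329, 0.59320526, 0.19378343]), 'orientation': array([-3.14061882e+00,  5.45468896e-05,  2.82275223e+00]), 'contact_force': array([-0.5914574 ,  0.39265102,  0.51941064]), 'ft_torque': array([ 0.0110144 ,  0.01916393, -0.05998895]), 'grasp_force': 0.0, 'finger_gap': 1.0039941468579197}
```

View pics/top0.png

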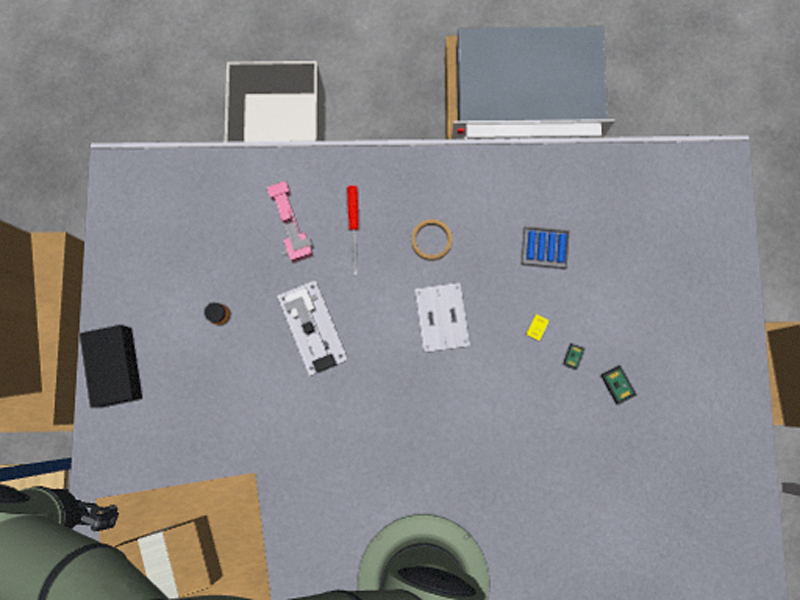

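View pics/scene0.png

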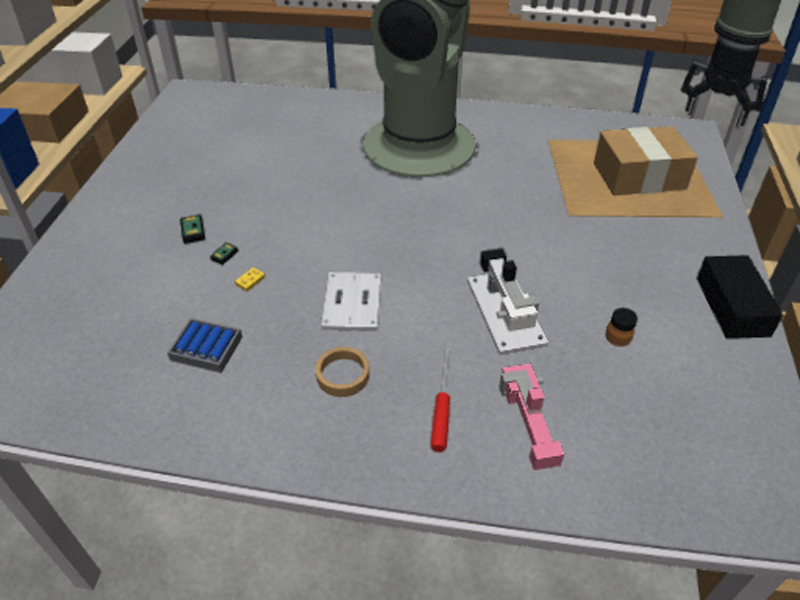

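In the top view (800x600), the module candidates are yellow (538,327), small green (574,356) and large green (618,384). I choose the small green one. The stage is at (442,317). The head candidates are white (312,328) and pink (290,222), and I choose the white one. Next I check both choices in a close crop.

Run:
```python
from h import *
p,d=ld('top','0'); 
def crop(u,v,w,h,s): return cv2.resize(p[v:v+h,u:u+w,::-1],(w*s,h*s),interpolation=cv2.INTER_CUBIC)
a=crop(345,210,50,37,8); b=crop(262,178,50,50,8)   # module, stage
c=crop(172,175,55,70,8)
im=np.zeros((600,800,3),np.uint8); im[:296,:400]=a; im[298:298+300,:400]=b[:300]; im[:560,360+0:800][:, :440]=c[:560]
im[:296,:360]=a[:,:360]; im[298:598,:360]=crop(262,178,45,50,8)[:300]
cv2.imwrite('pics/c1.png',im)
# masks
P,D=p,d
hsv=cv2.cvtColor(p,cv2.COLOR_RGB2HSV)
u=np.mean
print('tab',at_d('top',[[360,280],[100,290]],d).round(4), 'stage',at_d('top',[[283,190],[270,200]],d).round(4))
```

```text
tab [[ 0.2887 -0.303   0.001 ]
 [ 0.2638  0.565  -0.0013]] stage [[ 0.5936 -0.0514  0.0091]
 [ 0.5592 -0.0065  0.0122]]
```

View pics/c1.png

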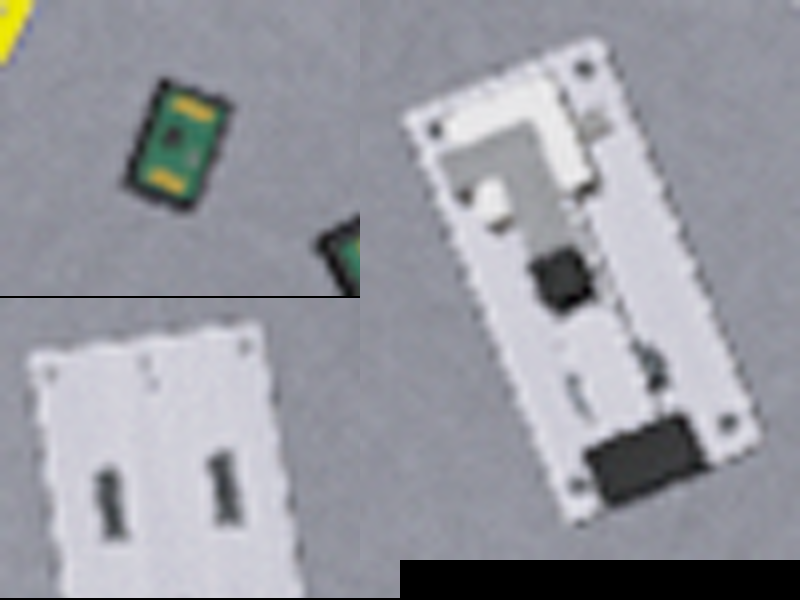

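The crop shows the small green module at crop (178,145), length running upper right to lower left. The stage shows its two stops, and the mount has the black knob at (562,280) and block at (645,458), so the head's -x points towards the robot. Now I fit the poses.

```bash
cat > fit.py <<'E'
from h import *
from scipy.optimize import least_squares
def fitrect(n,mask,L,W,z,g,step=6):
    "fit rectangle LxW at height z (or extruded from 0 to z) to a mask by area overlap of soft polygons"
    ys,xs=np.nonzero(mask); x0,x1,y0,y1=xs.min()-6,xs.max()+7,ys.min()-6,ys.max()+7
    S=8; M=mask[y0:y1,x0:x1].astype(float)
    def ren(q):
        c,s=np.cos(q[2]),np.sin(q[2]); k=np.array([[1,1],[1,-1],[-1,-1],[-1,1]])*[L/2,W/2]
        k=k@np.array([[c,s],[-s,c]])+q[:2]
        X=np.vstack([np.c_[k,np.full(4,z)],np.c_[k,np.zeros(4)]])
        uv=(proj(n,X)-[x0,y0]+.5)*S
        hull=cv2.convexHull(uv.astype(np.float32))
        im=np.zeros((M.shape[0]*S,M.shape[1]*S),np.uint8); cv2.fillConvexPoly(im,(hull*16).round().astype(int),255,shift=4)
        return cv2.resize(im,(M.shape[1],M.shape[0]),interpolation=cv2.INTER_AREA)/255.
    from scipy.optimize import minimize
    f=lambda q:((ren(q)-M)**2).sum()
    sc=np.array([.003,.003,.03]); r=minimize(lambda v:f(g+v*sc),np.zeros(3),method='Nelder-Mead',options=dict(initial_simplex=np.vstack([np.zeros(3),2*np.eye(3)]),xatol=.02,fatol=.01))
    return g+r.x*sc, r.fun, M.sum()
def comp(mask,u,v):
    k,l,st,_=cv2.connectedComponentsWithStats(mask.astype(np.uint8)); 
    return l==l[v,u]
E
python3 - <<'E'
from fit import *
p,d=ld('top','0'); f=p.astype(int); hsv=cv2.cvtColor(p,cv2.COLOR_RGB2HSV)
c=lambda u,v,s=8,o=(345,210):(u/s+o[0]-.5,v/s+o[1]-.5)
cor=[c(163,78),c(233,100),c(190,213),c(123,187)]
X=at_z('top',cor,.012); m=X.mean(0); print('module corners',m.round(4)); print(np.linalg.norm(np.diff(X,axis=0),axis=1).round(4))
e=(X[0]+X[1]-X[2]-X[3]); yaw=np.arctan2(e[1],e[0])
bg=np.median(f[240:270,330:400].reshape(-1,3),0); print(bg,f[192:195,275:278].mean((0,1)))
for n,(U,V),g,L,W,z in [('module',(367,227),[m[0],m[1],yaw],.05,.032,.012)]:
    mk=comp(np.abs(f-bg).sum(2)>70,U,V); print(n,[np.round(a,4) for a in fitrect('top',mk,L,W,z,np.array(g))])
g=at_z('top',[[283,203]],.012)[0]
mk=comp((f.min(2)>160)&(np.abs(f-bg).sum(2)>90),275,193); mk=cv2.morphologyEx(mk.astype(np.uint8),cv2.MORPH_CLOSE,np.ones((7,7)))>0
print('stage',[np.round(a,4) for a in fitrect('top',mk,.14,.1,.012,np.array([g[0],g[1],.1]))])
st=at_z('top',[c(111,503-298,8,(262,178)),c(226,487-298,8,(262,178))],.019); print('stops',st.round(4),st.mean(0))
o=(172,175)
mc=at_z('top',[c(x-360,y,8,o) for x,y in[(403,115),(600,38),(762,440),(572,525)]],.012); print('mount',mc.mean(0).round(4),np.linalg.norm(np.diff(mc,axis=0),axis=1).round(4)); e=mc[0]+mc[1]-mc[2]-mc[3]; print('yaw',np.arctan2(e[1],e[0]))
k=at_z('top',[c(x-360,y,8,o) for x,y in[(530,263),(577,245),(595,290),(550,315)]],.110); print('knob',k.mean(0),np.linalg.norm(np.diff(k,axis=0),axis=1).round(4))
E
```

```text
module corners [ 0.4624 -0.3302  0.012 ]
[0.0305 0.0513 0.0297]
[145. 147. 157.] [208.88888889 207.33333333 217.11111111]
module [array([ 0.4617, -0.3311, -0.3857]), np.float64(6.9305), np.float64(171.0)]
stage [array([ 0.5513, -0.0485,  0.1287]), np.float64(17.2399), np.float64(1219.0)]
stops [[ 0.5474 -0.0245  0.019 ]
 [ 0.5537 -0.0732  0.019 ]] [ 0.55058286 -0.04881556  0.019     ]
mount [0.5302 0.2333 0.012 ] [0.09   0.1865 0.0871]
yaw 0.39257890242999294
knob [0.51892914 0.22730626 0.11      ] [0.0199 0.0195 0.0203]
```

Run:
```python
from fit import *
p,d=ld('scene','0'); f=p.astype(int)
print('proj',proj('scene',[[.4617,-.3311,.012],[.5513,-.0485,.012],[.5189,.2273,.11]]).round(1))
for nm,g,L,W,z in[('module',[.4617,-.3311,-.3857],.05,.032,.012),('stage',[.5513,-.0485,.1287],.14,.1,.012)]:
    u,v=proj('scene',[[g[0],g[1],z]])[0].astype(int)
    loc=f[max(0,v-40):v+40,u-50:u+50]; bg=np.median(f[v+60:v+90 if nm=='stage' else v+61,u-20:u+20].reshape(-1,3),0) if nm=='stage' else np.median(f[v-5:v+5,u-70:u-50].reshape(-1,3),0)
    mk=(np.abs(f-bg).sum(2)>70) if nm=='module' else (f.min(2)>150)
    if nm=='stage': mk=comp(mk,u-4,v)|comp(mk,u,v-12); mk=mk&(f.min(2)>150); mk=cv2.morphologyEx(mk.astype(np.uint8),cv2.MORPH_CLOSE,np.ones((9,9)))>0
    else: mk=comp(mk,u,v)
    print(nm,bg,mk.sum()); 
    if mk.sum()<6000: print([np.round(a,4) for a in fitrect('scene',mk,L,W,z,np.array(g))])
delta([.462,-.331,.15],-0.3857+np.pi/2); delta([.462,-.331,.15],-0.3857-np.pi/2)
s=bot.get_obs();print(s['q'].round(3))
```

```text
proj [[142.4 159.7]
 [224.5 189.8]
 [324.7 167.3]]
module [142. 143. 147.] 169
[array([ 0.4646, -0.3295, -0.3903]), np.float64(5.3625), np.float64(169.0)]
stage [141. 142. 146.] 1235
[array([ 0.545 , -0.0485,  0.1367]), np.float64(65.7658), np.float64(1235.0)]
shift cm [-54.25 -79.41   4.46] turn [-1.000e-02  1.000e-02  1.564e+01]
shift cm [-54.25 -79.41   4.46] turn [-1.000e-02 -1.000e-02 -1.436e+01]
[-1.322  0.522 -0.036  1.6    0.021  1.021 -0.113]
```

```bash
cat >> h.py <<'E'
def plan(wps,close):
    "wps: list of (pos,yaw,rows); prints rows in tool axes, rounded, tracking the rounding"
    s=bot.get_obs(); R=Ro.from_euler('xyz',s['orientation']); P=np.array(s['tool_pos'])
    i=0
    for pos,yaw,n in wps:
        P0,R0=P.copy(),R; T=Ro.from_euler('xyz',[np.pi,0,yaw]); rv=(R0.inv()*T).as_rotvec()
        for k in range(1,n+1):
            a=k/n; tp=P0+(np.array(pos)-P0)*a; sh=np.round(R.inv().apply(tp-P)*100,2)
            tr=np.round((R.inv()*(R0*Ro.from_rotvec(rv*a))).as_rotvec()/np.radians(6),2)
            P=P+R.apply(sh/100); R=R*Ro.from_rotvec(tr*np.radians(6)); 
            print(str([*map(float,sh),*map(float,tr),close]).replace(' ',''),end=',' if k<=n else ''); i+=1
            if i%5==0: print()
    print('\nend',P.round(4),R.as_euler('xyz').round(3))
E
python3 -c "
from h import *
plan([([.47,.15,.22],2.3,15),([.462,-.331,.13],1.185,15)],-1)"
```

```text
[-2.66,-2.23,-0.17,-0.0,0.0,0.33,-1],[-2.74,-2.14,-0.17,-0.0,0.0,0.34,-1],[-2.81,-2.04,-0.18,-0.0,0.0,0.33,-1],[-2.88,-1.95,-0.17,-0.0,0.0,0.33,-1],[-2.95,-1.84,-0.17,-0.0,0.0,0.33,-1],
[-3.01,-1.74,-0.17,-0.0,0.0,0.34,-1],[-3.06,-1.63,-0.18,-0.0,0.0,0.33,-1],[-3.13,-1.52,-0.17,-0.0,0.0,0.33,-1],[-3.17,-1.42,-0.17,-0.01,0.0,0.34,-1],[-3.22,-1.3,-0.18,0.0,0.0,0.33,-1],
[-3.27,-1.19,-0.17,0.0,0.0,0.33,-1],[-3.3,-1.07,-0.17,0.0,0.0,0.33,-1],[-3.34,-0.96,-0.18,0.0,0.0,0.34,-1],[-3.37,-0.84,-0.17,0.0,0.0,0.33,-1],[-3.4,-0.73,-0.18,0.0,0.0,0.33,-1],
[-2.36,-2.18,0.6,0.0,0.0,0.71,-1],[-2.5,-1.99,0.6,0.0,0.0,0.71,-1],[-2.66,-1.81,0.6,0.0,0.0,0.71,-1],[-2.77,-1.6,0.6,0.0,0.0,0.71,-1],[-2.89,-1.39,0.6,0.0,0.0,0.71,-1],
[-2.99,-1.17,0.6,0.0,0.0,0.71,-1],[-3.06,-0.95,0.6,0.0,0.0,0.71,-1],[-3.13,-0.72,0.6,0.0,0.0,0.71,-1],[-3.17,-0.48,0.61,0.0,0.0,0.71,-1],[-3.2,-0.25,0.6,0.0,0.0,0.71,-1],
[-3.2,-0.0,0.6,0.0,0.0,0.71,-1],[-3.2,0.23,0.6,0.0,0.0,0.71,-1],[-3.17,0.46,0.6,0.0,-0.0,0.71,-1],[-3.13,0.7,0.6,0.0,-0.0,0.71,-1],[-3.07,0.94,0.6,0.0,-0.0,0.71,-1],

end [ 0.462 -0.331  0.13 ] [ 3.141 -0.     1.185]
```

>>> servo_tool:
  commands:
    - [-2.7,-2.2,-0.2,0,0,0.33,-1]
    - [-2.7,-2.1,-0.2,0,0,0.33,-1]
    - [-2.8,-2.0,-0.2,0,0,0.33,-1]
    - [-2.9,-2.0,-0.2,0,0,0.33,-1]
    - [-3.0,-1.8,-0.2,0,0,0.33,-1]

```text
t: 0.52
tool_pos: [0.2887, 0.4447, 0.2042]
orientation: [-3.141, -0.0, 2.648]
contact_force: [1.0, 0.2, 0.2]
finger_gap: 0.994
grasp_force: 0.0
```

>>> servo_tool:
  commands:
    - [-3.0,-1.7,-0.2,0,0,0.33,-1]
    - [-3.1,-1.6,-0.2,0,0,0.33,-1]
    - [-3.1,-1.5,-0.2,0,0,0.33,-1]
    - [-3.2,-1.4,-0.2,0,0,0.33,-1]
    - [-3.2,-1.3,-0.2,0,0,0.33,-1]

```text
t: 0.93
tool_pos: [0.3811, 0.2981, 0.2143]
orientation: [-3.141, -0.0, 2.476]
contact_force: [1.1, 0.5, -0.6]
finger_gap: 0.999
grasp_force: 0.0
```

>>> servo_tool:
  commands:
    - [-3.3,-1.2,-0.2,0,0,0.33,-1]
    - [-3.3,-1.1,-0.2,0,0,0.33,-1]
    - [-3.3,-1.0,-0.2,0,0,0.33,-1]
    - [-3.4,-0.8,-0.2,0,0,0.33,-1]
    - [-3.4,-0.7,-0.2,0,0,0.33,-1]

```text
t: 1.35
tool_pos: [0.4732, 0.1505, 0.2244]
orientation: [-3.142, -0.0, 2.303]
contact_force: [-0.0, 1.2, 0.0]
finger_gap: 0.999
grasp_force: 0.0
```

>>> servo_tool:
  commands:
    - [-2.4,-2.2,0.6,0,0,0.71,-1]
    - [-2.5,-2.0,0.6,0,0,0.71,-1]
    - [-2.7,-1.8,0.6,0,0,0.71,-1]
    - [-2.8,-1.6,0.6,0,0,0.71,-1]
    - [-2.9,-1.4,0.6,0,0,0.71,-1]

```text
t: 1.77
tool_pos: [0.4707, -0.0108, 0.194]
orientation: [-3.142, -0.0, 1.929]
contact_force: [1.1, -0.1, -0.8]
finger_gap: 0.996
grasp_force: 0.0
```

>>> servo_tool:
  commands:
    - [-3.0,-1.2,0.6,0,0,0.71,-1]
    - [-3.1,-0.9,0.6,0,0,0.71,-1]
    - [-3.1,-0.7,0.6,0,0,0.71,-1]
    - [-3.2,-0.5,0.6,0,0,0.71,-1]
    - [-3.2,-0.3,0.6,0,0,0.71,-1]

```text
t: 2.18
tool_pos: [0.4686, -0.1717, 0.164]
orientation: [-3.142, 0.0, 1.557]
contact_force: [0.9, -0.2, -0.1]
finger_gap: 1.0
grasp_force: 0.0
```

>>> servo_tool:
  commands:
    - [-3.2,0,0.6,0,0,0.71,-1]
    - [-3.2,0.2,0.6,0,0,0.71,-1]
    - [-3.2,0.5,0.6,0,0,0.71,-1]
    - [-3.1,0.7,0.6,0,0,0.71,-1]
    - [-3.1,0.9,0.6,0,0,0.71,-1]

```text
t: 2.6
tool_pos: [0.4663, -0.332, 0.1338]
orientation: [-3.141, -0.0, 1.186]
contact_force: [0.3, 0.6, -0.2]
finger_gap: 1.0
grasp_force: 0.0
```

```bash
python3 -c "
from h import *
s=bot.get_obs();print(s['t'],s['tool_pos'],s['orientation'],s['q'].round(2))
plan([([.463,-.3305,.04],1.183,4),([.463,-.3305,.001],1.183,5)],-1)"
```

```text
2.6 [ 0.46634068 -0.33203639  0.13375262] [-3.14120270e+00 -1.33145108e-04  1.18579303e+00] [ 0.13  0.58  0.56  1.82 -0.39  0.85  0.49]
[0.0,-0.09,2.34,-0.0,-0.0,0.01,-1],[0.01,-0.09,2.35,-0.0,-0.0,0.0,-1],[0.0,-0.09,2.34,-0.0,-0.0,0.01,-1],[0.01,-0.09,2.35,-0.0,-0.0,0.01,-1],[-0.0,-0.0,0.78,-0.0,-0.0,-0.0,-1],
[-0.0,-0.0,0.78,-0.0,-0.0,-0.0,-1],[-0.0,-0.0,0.78,-0.0,-0.0,-0.0,-1],[-0.0,-0.0,0.78,-0.0,-0.0,-0.0,-1],[-0.01,-0.0,0.78,-0.0,-0.0,-0.0,-1],
end [ 0.463  -0.3306  0.001 ] [-3.141 -0.     1.183]
```

>>> servo_tool:
  commands:
    - [0,-0.1,2.3,0,0,0,-1]
    - [0,-0.1,2.3,0,0,0,-1]
    - [0,-0.1,2.3,0,0,0,-1]
    - [0,-0.1,2.3,0,0,0,-1]
    - [0,0,1.5,0,0,0,-1]

```text
t: 3.02
tool_pos: [0.4619, -0.3285, 0.0251]
orientation: [-3.139, -0.0, 1.189]
contact_force: [-0.3, -0.8, -0.3]
finger_gap: 1.0
grasp_force: 0.0
```

>>> servo_tool:
  commands:
    - [0,0,1.0,0,0,0,-1]
    - [0,0,0.8,0,0,0,-1]
    - [0,0,0.6,0,0,0,-1]
    - [0,0,0,0,0,0,-0.2]
    - [0,0,0,0,0,0,-0.1]

```text
t: 3.43
tool_pos: [0.4631, -0.3294, 0.0037]
orientation: [3.141, 0.0, 1.189]
contact_force: [-0.5, 0.8, 0.9]
finger_gap: 0.745
grasp_force: 0.0
```

>>> servo_tool:
  commands:
    - [0,0,0,0,0,0,0.2]
    - [0,0,0,0,0,0,0.5]
    - [0,0,0,0,0,0,1]
    - [0,0,0,0,0,0,1]
    - [0,0,0,0,0,0,1]
  grip_force: 25

```text
t: 3.85
tool_pos: [0.463, -0.3292, 0.0035]
orientation: [3.141, 0.0, 1.189]
contact_force: [0.5, 0.1, 0.1]
finger_gap: 0.007
grasp_force: 0.0
```

The gripper closed on nothing, so I look.

Run:
```python
from h import *
p,d=grab('scene','1'); q,e=grab('top','1')
a=cv2.resize(p[120:200,90:196,::-1],(795,600),interpolation=cv2.INTER_CUBIC)[:,:400*2]
b=cv2.resize(q[190:270,330:412,::-1],(400,390),interpolation=cv2.INTER_CUBIC)
im=np.zeros((390,800,3),np.uint8); im[:,:400]=cv2.resize(a,(400,390)); im[:,400:]=b
cv2.imwrite('pics/l1.png',im)
```

```text
(no output)
```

View pics/l1.png

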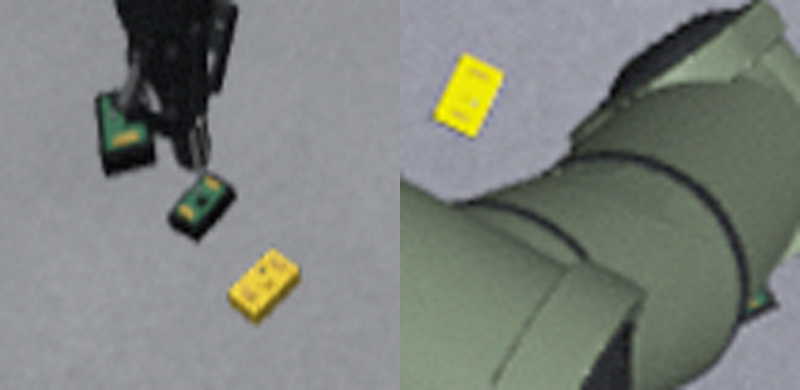

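The scene crop shows the module upright, about at (202,207) of the crop, with the shut fingers at (198,165), just behind it on the robot side. I measure both.

Run:
```python
from fit import *
for t in '01':
    p,d=ld('scene',t); f=p.astype(int)
    for (u,v) in [(142.4,159.7),(143.5,162.5)]: print(t,at_d('scene',[[u,v]],d).round(4))
# tip pixel
c=lambda u,v:(90+u/400*106-.5,120+v/390*80-.5)
pts=[c(202,168),c(200,155),c(190,160),c(185,130)]
print('tips',np.round(pts,1),at_d('scene',pts,d).round(4))
cor=[c(207,174),c(236,189),c(198,228),c(168,215)]
X=at_z('scene',cor,.012);print('corners',X.round(4),X.mean(0).round(4),np.linalg.norm(np.diff(X,axis=0),axis=1).round(4))
s=bot.get_obs();print('tcp proj',proj('scene',[s['tool_pos']]),s['tool_pos'])
p0,d0=ld('scene','0')
im=np.hstack([cv2.resize(z[140:175,125:165,::-1],(400,350),interpolation=cv2.INTER_CUBIC) for z in(p0,p)])
cv2.imwrite('pics/l2.png',im)
```

```text
0 [[ 0.4649 -0.3295  0.0149]]
0 [[ 0.4668 -0.327   0.0052]]
1 [[ 0.4649 -0.3295  0.0149]]
1 [[ 0.4722 -0.3241  0.0103]]
tips [[143.  154. ]
 [142.5 151.3]
 [139.8 152.3]
 [138.5 146.2]] [[ 0.4708 -0.3197  0.0447]
 [ 0.4681 -0.3208  0.0529]
 [ 0.4742 -0.3272  0.0532]
 [ 0.4772 -0.3251  0.0801]]
corners [[ 0.4401 -0.3325  0.012 ]
 [ 0.4506 -0.3031  0.012 ]
 [ 0.4915 -0.3219  0.012 ]
 [ 0.4835 -0.351   0.012 ]] [ 0.4664 -0.3271  0.012 ] [0.0312 0.045  0.0302]
tcp proj [[143.36591542 162.06303612]] [ 0.46298314 -0.32918279  0.00341143]
```

View pics/l2.png

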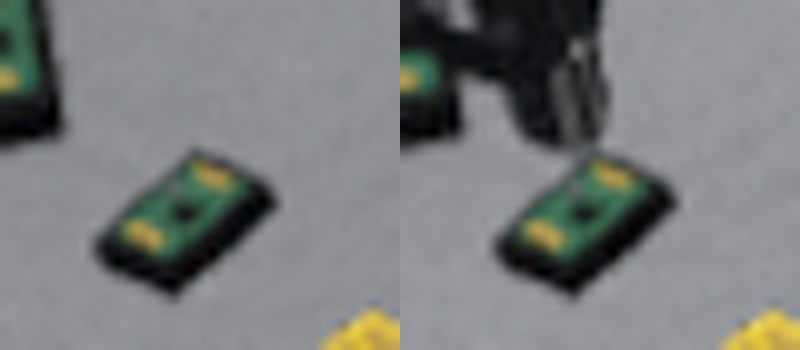

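The module has not moved, and depth puts the fingertips about 40 mm above the reported TCP. I measure that offset properly from the changed pixels.

Run:
```python
from fit import *
p0,d0=ld('scene','0'); p,d=ld('scene','1')
m=(np.abs(p.astype(int)-p0).sum(2)>60); m[:, :100]=0; m[:,190:]=0; m[:100]=0; m[170:]=0
ys,xs=np.nonzero(m); P=at_d('scene',np.c_[xs,ys],d)
o=np.argsort(P[:,2])
for i in o[:40:2]: print(xs[i],ys[i],d0[ys[i],xs[i]].round(3),d[ys[i],xs[i]].round(3),P[i].round(4))
```

```text
145 131 1.5 1.504 [ 0.2974 -0.3846 -0.006 ]
123 132 1.502 1.501 [ 0.3145 -0.4589 -0.0056]
151 120 1.551 1.548 [ 0.2346 -0.3843 -0.0047]
116 110 1.587 1.595 [ 0.194  -0.5344 -0.0042]
152 125 1.523 1.525 [ 0.2637 -0.3703 -0.0037]
148 119 1.554 1.55 [ 0.2318 -0.3963 -0.0036]
140 155 1.403 1.409 [ 0.4247 -0.3557 -0.0032]
145 134 1.487 1.488 [ 0.3169 -0.377  -0.0031]
146 132 1.494 1.495 [ 0.3061 -0.3772 -0.0028]
123 130 1.504 1.505 [ 0.3074 -0.4611 -0.0025]
142 155 1.405 1.407 [ 0.4249 -0.3486 -0.0021]
120 120 1.54 1.546 [ 0.2538 -0.4939 -0.0021]
144 105 1.614 1.611 [ 0.152  -0.4399 -0.0018]
138 154 1.411 1.41 [ 0.4229 -0.3629 -0.0015]
144 154 1.408 1.409 [ 0.42   -0.3433 -0.0014]
120 138 1.475 1.471 [ 0.3527 -0.4536 -0.0013]
123 136 1.479 1.478 [ 0.341  -0.4473 -0.0011]
144 106 1.602 1.604 [ 1.602e-01 -4.367e-01 -4.000e-04]
146 103 1.624 1.617 [ 0.1408 -0.4357 -0.    ]
146 102 1.625 1.621 [ 1.352e-01 -4.377e-01  4.000e-04]
```

Run:
```python
from fit import *
p,d=grab('scene','2')
for u in (139,141,143,144): 
    for v in range(144,157,2): print(u,v,p[v,u],at_d('scene',[[u,v]],d)[0].round(3))
s=bot.get_obs();print(s['tool_pos'],s['q'].round(4),s['joint_efforts'].round(1))
```

```text
139 144 [22 19 24] [ 0.476 -0.323  0.088]
139 146 [18 18 21] [ 0.479 -0.322  0.083]
139 148 [ 9 14 17] [ 0.477 -0.325  0.073]
139 150 [21 22 25] [ 0.477 -0.327  0.064]
139 152 [28 30 31] [ 0.474 -0.33   0.054]
139 154 [91 91 96] [ 0.42  -0.361 -0.004]
139 156 [149 150 154] [ 0.434 -0.355  0.   ]
141 144 [35 34 35] [ 0.461 -0.324  0.076]
141 146 [60 60 62] [ 0.471 -0.32   0.076]
141 148 [72 73 74] [ 0.472 -0.321  0.069]
141 150 [74 75 77] [ 0.473 -0.322  0.062]
141 152 [71 72 72] [ 0.472 -0.324  0.053]
141 154 [70 71 72] [ 0.475 -0.324  0.047]
141 156 [141 143 147] [ 0.432 -0.349 -0.   ]
143 144 [69 71 73] [ 0.46  -0.318  0.076]
143 146 [66 68 68] [ 0.463 -0.318  0.07 ]
143 148 [58 58 58] [ 0.466 -0.318  0.064]
143 150 [40 42 42] [ 0.462 -0.321  0.053]
143 152 [42 42 43] [ 0.466 -0.321  0.048]
143 154 [83 86 87] [ 0.467 -0.322  0.041]
143 156 [70 81 77] [ 0.442 -0.337  0.01 ]
144 144 [78 79 83] [ 0.371 -0.361 -0.002]
144 146 [41 43 43] [ 0.456 -0.318  0.064]
144 148 [49 52 54] [ 0.461 -0.317  0.06 ]
144 150 [67 68 69] [ 0.461 -0.319  0.052]
144 152 [53 55 56] [ 0.462 -0.319  0.046]
144 154 [91 94 96] [ 0.421 -0.343 -0.   ]
144 156 [103 112  72] [ 0.444 -0.332  0.012]
[ 0.46293946 -0.32916886  0.00334883] [ 0.226   0.7557  0.4164  1.8967 -0.5163  0.5966  0.5948] [ -0.  -92.7  14.9 -21.2   0.    0.   -0. ]
```

The tips really sit about 38 mm above the reported TCP, so every height gets corrected by that. I open and go down.

>>> servo_tool:
  commands:
    - [0,0,0,0,0,0,-1]
    - [0,0,0,0,0,0,-1]
    - [0,0,0,0,0,0,-1]
    - [0,0,0,0,0,0,-1]
    - [0,0,0,0,0,0,-1]

```text
t: 4.42
tool_pos: [0.4629, -0.3292, 0.0033]
orientation: [-3.142, 0.0, 1.189]
contact_force: [0.5, 0.2, 0.9]
finger_gap: 0.709
grasp_force: 0.0
```

>>> servo_tool:
  commands:
    - [0,0,0,0,0,0,-1]
    - [0,0,0.8,0,0,0,-1]
    - [0,0,0.8,0,0,0,-1]
    - [0,0,0.8,0,0,0,-1]
    - [0,0,0.4,0,0,0,-1]

```text
t: 4.83
tool_pos: [0.4623, -0.3288, -0.0263]
orientation: [-3.14, -0.0, 1.189]
contact_force: [0.5, -0.3, -0.0]
finger_gap: 1.002
grasp_force: 0.0
```

Run:
```python
from fit import *
p,d=grab('scene','3'); s=bot.get_obs();print(s['tool_pos'],s['contact_force'])
cv2.imwrite('pics/l3.png',cv2.resize(p[125:185,110:180,::-1],(700,600),interpolation=cv2.INTER_CUBIC))
```

```text
[ 0.46211065 -0.32874468 -0.02653747] [-1.32912166 -0.04680316 -1.54115736]
```

View pics/l3.png

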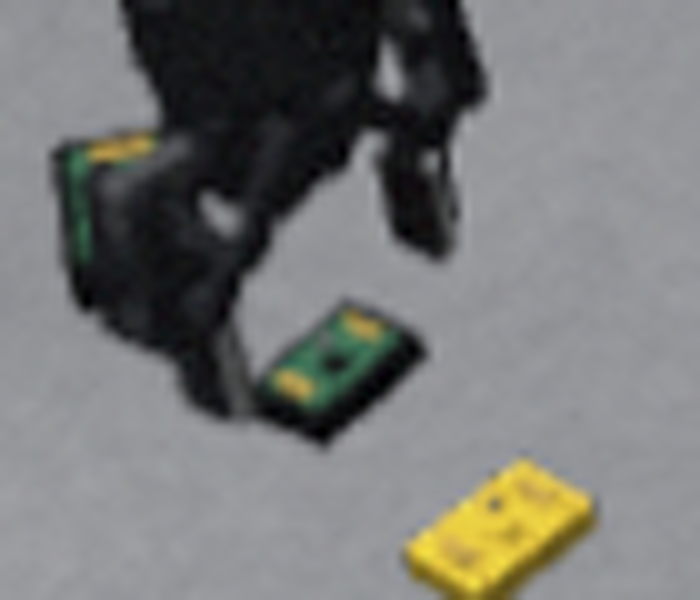

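The open fingers, tips at crop (225,415) and (440,255), straddle the module at (340,368) and line up with its length. I continue down and close.

>>> servo_tool:
  commands:
    - [0,0,0.4,0,0,0,-1]
    - [0,0,0.3,0,0,0,-1]
    - [0,0,0.1,0,0,0,-1]
    - [0,0,0,0,0,0,-0.5]
    - [0,0,0,0,0,0,0]

```text
t: 5.3
tool_pos: [0.463, -0.3292, -0.0326]
orientation: [3.141, 0.0, 1.189]
contact_force: [-0.7, -0.9, -0.2]
finger_gap: 0.751
grasp_force: 0.0
```

>>> servo_tool:
  commands:
    - [0,0,0,0,0,0,0.3]
    - [0,0,0,0,0,0,0.5]
    - [0,0,0,0,0,0,0.5]
    - [0,0,0,0,0,0,0.5]
    - [0,0,0,0,0,0,0.5]

```text
t: 5.72
tool_pos: [0.4631, -0.3293, -0.0323]
orientation: [3.141, -0.0, 1.189]
contact_force: [-1.8, 1.5, 5.0]
finger_gap: 0.577
grasp_force: 25.2
```

>>> servo_tool:
  commands:
    - [0,0,-0.5,0,0,0,0.5]
    - [0,0,-1.5,0,0,0,0.5]
    - [0,0,-2.5,0,0,0,0.5]
    - [0,0,-2.5,0,0,0,0.5]
    - [0,0,0,0,0,0,0.5]

```text
t: 6.13
tool_pos: [0.4645, -0.3306, 0.0415]
orientation: [3.136, 0.001, 1.189]
contact_force: [0.6, -0.6, -0.2]
finger_gap: 0.574
grasp_force: 26.3
```

Run:
```python
from h import *
p,d=grab('scene','4'); s=bot.get_obs();print(s['tool_pos'],s['orientation'],s['contact_force'],s['finger_gap'])
cv2.imwrite('pics/l4.png',cv2.resize(p[110:170,110:180,::-1],(700,600),interpolation=cv2.INTER_CUBIC))
plan([([.54,-.048,.06],1.70,11)],.5)
```

```text
[ 0.46415236 -0.32988952  0.0397036 ] [3.13778029e+00 4.21469161e-04 1.18925856e+00] [ 0.45187425  0.06719667 -0.76798463] 0.5760171778975641
[2.64,-0.31,-0.19,0.0,0.0,-0.44,0.5],[2.64,-0.2,-0.18,0.01,0.0,-0.45,0.5],[2.65,-0.06,-0.19,-0.0,0.0,-0.44,0.5],[2.66,0.05,-0.19,0.0,0.0,-0.44,0.5],[2.65,0.18,-0.18,0.01,0.01,-0.45,0.5],
[2.63,0.3,-0.19,-0.0,-0.0,-0.44,0.5],[2.62,0.42,-0.18,0.0,-0.0,-0.44,0.5],[2.6,0.55,-0.19,0.01,-0.0,-0.45,0.5],[2.57,0.66,-0.18,-0.0,0.0,-0.44,0.5],[2.53,0.78,-0.19,0.0,0.0,-0.44,0.5],
[2.5,0.9,-0.18,0.0,0.0,-0.45,0.5],
end [ 0.54  -0.048  0.06 ] [3.141 0.    1.7  ]
```

View pics/l4.png

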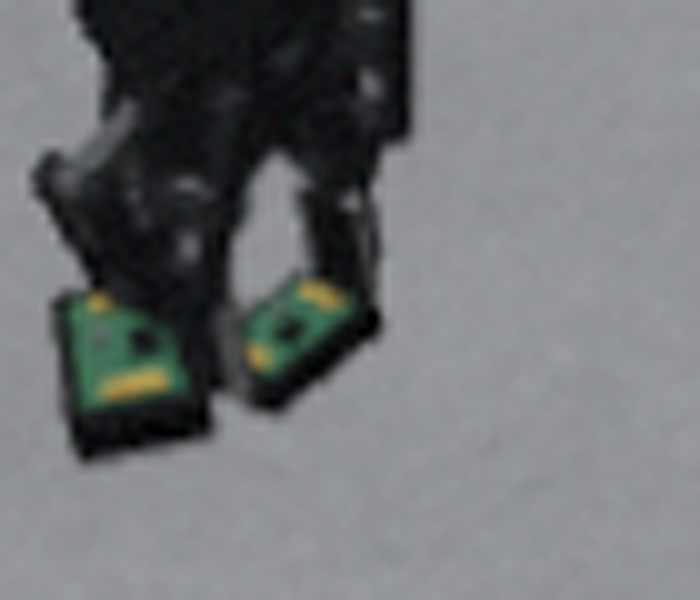

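Held level between the pads, module at crop (305,340). Over to the stage, stopping with its underside about 13 mm above the plate top.

>>> servo_tool:
  commands:
    - [2.7,-0.3,-0.1,0,0,-0.44,0.5]
    - [2.7,-0.2,0,0,0,-0.44,0.5]
    - [2.7,-0.1,0,0,0,-0.44,0.5]
    - [2.7,0.1,0,0,0,-0.44,0.5]
    - [2.7,0.2,0,0,0,-0.44,0.5]

```text
t: 6.6
tool_pos: [0.4986, -0.1972, 0.0379]
orientation: [-3.141, -0.0, 1.422]
contact_force: [-0.7, -0.4, -0.1]
finger_gap: 0.571
grasp_force: 26.3
```

>>> servo_tool:
  commands:
    - [2.7,0.2,0,0,0,-0.44,0.5]
    - [2.6,0.3,0,0,0,-0.44,0.5]
    - [2.6,0.4,0,0,0,-0.44,0.5]
    - [2.6,0.5,0,0,0,-0.44,0.5]
    - [2.5,0.6,0,0,0,-0.44,0.5]

```text
t: 7.02
tool_pos: [0.5263, -0.0684, 0.0379]
orientation: [-3.141, -0.0, 1.652]
contact_force: [0.1, -0.0, 0.2]
finger_gap: 0.57
grasp_force: 26.3
```

Run:
```python
from h import *
s=bot.get_obs();print(s['tool_pos'],s['orientation'],s['contact_force'],s['finger_gap'])
plan([([.551,-.0485,.030],1.70,3),([.551,-.0485,-.005],1.70,2)],.5)
```

```text
[ 0.52632709 -0.06837479  0.03788429] [-3.14103335e+00 -1.34704984e-04  1.65239520e+00] [ 0.09153926 -0.00248705  0.19812798] 0.5701759547667412
[0.59,0.87,0.26,-0.0,-0.0,-0.15,0.5],[0.58,0.89,0.26,-0.0,-0.0,-0.15,0.5],[0.57,0.89,0.27,-0.01,-0.0,-0.15,0.5],[-0.0,-0.0,1.75,0.0,-0.0,-0.0,0.5],[-0.0,-0.0,1.75,0.0,-0.0,-0.0,0.5],

end [ 0.551  -0.0485 -0.005 ] [ 3.141 -0.     1.7  ]
```

>>> servo_tool:
  commands:
    - [0.6,0.9,0.3,0,0,-0.15,0.5]
    - [0.6,0.9,0.3,0,0,-0.15,0.5]
    - [0.6,0.9,0.3,0,0,-0.15,0.5]
    - [0,0,1.7,0,0,0,0.5]
    - [0,0,1.6,0,0,0,0.5]

```text
t: 7.43
tool_pos: [0.5527, -0.0497, -0.0043]
orientation: [3.14, 0.0, 1.697]
contact_force: [-0.9, -0.5, -1.4]
finger_gap: 0.574
grasp_force: 26.3
```

Run:
```python
from h import *
p,d=grab('scene','5'); s=bot.get_obs();print(s['tool_pos'],s['orientation'],s['contact_force'],s['finger_gap'])
cv2.imwrite('pics/l5.png',cv2.resize(p[165:217,194:256,::-1],(715,600),interpolation=cv2.INTER_CUBIC))
```

```text
[ 0.5506886  -0.04988756 -0.00719144] [-3.13875163e+00  8.15270643e-05  1.69648921e+00] [-4.4877181  -0.21727675 -4.69324633] 0.5750495358477108
```

View pics/l5.png

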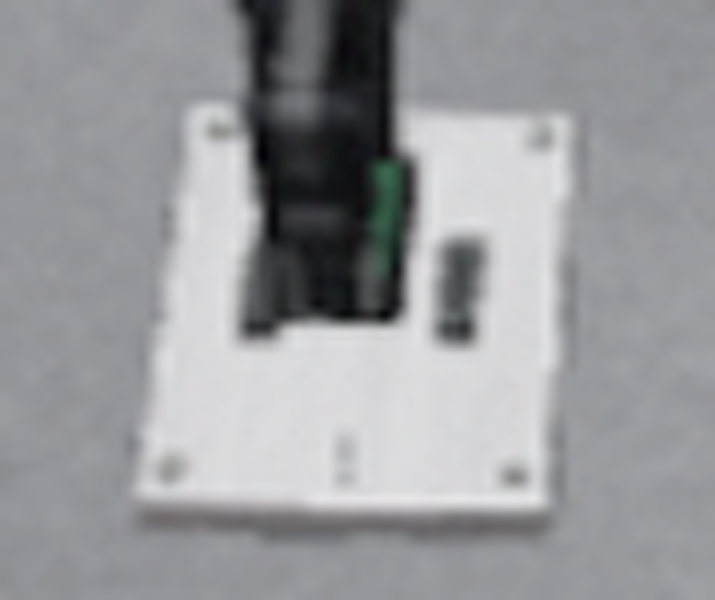

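The picture shows the module above the gap: front right bottom corner at crop (403,320), stop inner front corners near (278,338) and (437,340). I work out its offset in stage axes.

Run:
```python
from h import *
c=lambda u,v:(194+u*62/715-.5,165+v*52/600-.5)
st=at_z('scene',[c(278,338),c(437,340),c(241,338),c(473,342)],.012)
al=.13; B=np.array([[np.cos(al),np.sin(al)],[-np.sin(al),np.cos(al)]])
print('stops inner/outer (stage axes):',((st[:,:2]-[.551,-.0485])@B.T*1000).round(1))
pl=at_z('scene',[c(570,112),c(188,103),c(132,500),c(550,512)],.012); print('plate',((pl[:,:2]-[.551,-.0485])@B.T*1000).round(1), pl.mean(0))
s=bot.get_obs(); zb=s['tool_pos'][2]+.0323
m=at_z('scene',[c(403,320),c(415,165)],zb)
mt=at_z('scene',[c(400,170),c(378,160)],zb+.012)
print('module corner bottom',((m[:,:2]-[.551,-.0485])@B.T*1000).round(1), 'top',((mt[:,:2]-[.551,-.0485])@B.T*1000).round(1),zb)
print('tool',(B@(s['tool_pos'][:2]-[.551,-.0485])*1000).round(1))
```

```text
stops inner/outer (stage axes): [[ 17.  -18.5]
 [ 16.6  21.1]
 [ 17.3 -27.7]
 [ 17.   30.1]]
plate [[-67.   49.9]
 [-67.7 -49.9]
 [ 72.5 -48.7]
 [ 73.4  52.2]] [ 0.55366981 -0.04728231  0.012     ]
module corner bottom [[ 22.8  13.7]
 [-32.3  12.6]] top [[-17.9  10.4]
 [-21.3   4.7]] 0.02510856499293991
tool [-0.5 -1.3]
```

Both cameras put the module about 3.3 mm short in stage y and 2 mm or more short in x. I correct that, then lower.

>>> servo_tool:
  commands:
    - [0.3,0.2,0,0,0,0,0.5]
    - [0,0,0.4,0,0,0,0.5]
    - [0,0,0.4,0,0,0,0.5]
    - [0,0,0.2,0,0,0,0.5]
    - [0,0,0,0,0,0,0.5]

```text
t: 7.9
tool_pos: [0.5533, -0.0463, -0.0137]
orientation: [3.142, 0.0, 1.697]
contact_force: [0.3, -0.5, -1.6]
finger_gap: 0.574
grasp_force: 26.3
```

Run:
```python
from h import *
s=bot.get_obs();print(s['tool_pos'],s['orientation'],s['contact_force'],s['finger_gap'])
al=.13; B=np.array([[np.cos(al),np.sin(al)],[-np.sin(al),np.cos(al)]])
print('tool',(B@(s['tool_pos'][:2]-[.551,-.0485])*1000).round(1))
```

```text
[ 0.55325467 -0.04629315 -0.01373192] [3.14158032e+00 3.86265575e-05 1.69690109e+00] [ 0.34722118 -0.45437292 -1.59169637] 0.5736487506702849
tool [2.5 1.9]
```

>>> servo_tool:
  commands:
    - [0,0,0.3,0,0,0,0.5]
    - [0,0,0.2,0,0,0,0.5]
    - [0,0,0,0,0,0,0.5]

```text
t: 8.15
tool_pos: [0.5531, -0.0462, -0.0189]
orientation: [-3.141, -0.0, 1.697]
contact_force: [-0.9, 0.4, -0.2]
finger_gap: 0.573
grasp_force: 26.3
```

>>> servo_tool:
  commands:
    - [0,0,0.1,0,0,0,0.5]
    - [0,0,0,0,0,0,0.5]

```text
t: 8.32
tool_pos: [0.5532, -0.0462, -0.0198]
orientation: [-3.142, 0.0, 1.697]
contact_force: [-0.5, -0.5, -0.5]
finger_gap: 0.571
grasp_force: 26.3
```

>>> servo_tool:
  commands:
    - [0,0,0.1,0,0,0,0.5]
    - [0,0,0,0,0,0,0.5]

```text
t: 8.48
tool_pos: [0.5534, -0.0462, -0.0203]
orientation: [3.141, -0.0, 1.697]
contact_force: [-2.0, 0.4, 8.2]
finger_gap: 0.573
grasp_force: 27.1
```

>>> servo_tool:
  commands:
    - [0,0,0.1,0,0,0,0.5]
    - [0,0,0,0,0,0,0.5]

```text
t: 8.65
tool_pos: [0.5534, -0.0462, -0.0209]
orientation: [3.141, -0.0, 1.697]
contact_force: [-5.3, 1.2, 19.0]
finger_gap: 0.572
grasp_force: 29.5
```

Contact at z = -0.0203, as predicted. I back off 1 mm, open and rise.

>>> servo_tool:
  commands:
    - [0,0,-0.1,0,0,0,0.5]
    - [0,0,0,0,0,0,0.0]
    - [0,0,0,0,0,0,-0.5]
    - [0,0,0,0,0,0,-1]
    - [0,0,0,0,0,0,-1]

```text
t: 9.07
tool_pos: [0.5532, -0.0462, -0.0208]
orientation: [-3.141, 0.0, 1.697]
contact_force: [-0.0, 0.2, -0.8]
finger_gap: 0.966
grasp_force: 0.0
```

>>> servo_tool:
  commands:
    - [0,0,0,0,0,0,-1]
    - [0,0,-2,0,0,0,-1]
    - [0,0,-3,0,0,0,-1]
    - [0,0,-4,0,0,0,-1]
    - [0,0,-4,0,0,0,-1]

```text
t: 9.48
tool_pos: [0.5525, -0.0464, 0.1103]
orientation: [-3.14, 0.0, 1.697]
contact_force: [0.8, 0.6, 0.6]
finger_gap: 0.994
grasp_force: 0.0
```

Run:
```python
from h import *
s=bot.get_obs();print(s['tool_pos'],s['orientation'],s['contact_force'],s['q'].round(2))
# first out beside the stage, towards the knob, high
plan([([.519,.2275,.19],.3926,14)],-1)
```

```text
[ 0.55246162 -0.046367    0.1103475 ] [-3.13984071e+00  1.11367079e-04  1.69665029e+00] [0.84121587 0.56783512 0.5997664 ] [-0.34  0.56  0.44  1.88 -0.33  0.77  0.41]
[1.97,0.01,-0.57,-0.0,0.0,0.89,-1],[1.96,-0.18,-0.57,-0.0,0.0,0.89,-1],[1.94,-0.36,-0.57,-0.0,0.0,0.89,-1],[1.9,-0.53,-0.57,-0.0,0.0,0.89,-1],[1.84,-0.71,-0.57,-0.0,0.01,0.89,-1],
[1.76,-0.88,-0.56,-0.01,-0.0,0.89,-1],[1.67,-1.04,-0.57,0.0,-0.0,0.89,-1],[1.58,-1.19,-0.57,0.0,-0.0,0.89,-1],[1.45,-1.33,-0.57,0.0,-0.0,0.89,-1],[1.32,-1.46,-0.57,-0.0,-0.0,0.88,-1],
[1.18,-1.58,-0.56,-0.0,-0.0,0.89,-1],[1.04,-1.68,-0.57,-0.0,0.0,0.89,-1],[0.87,-1.77,-0.57,-0.0,0.0,0.89,-1],[0.7,-1.84,-0.57,-0.0,0.0,0.89,-1],
end [0.519  0.2275 0.19  ] [-3.141  0.     0.393]
```

>>> servo_tool:
  commands:
    - [2.0,0,-0.8,0,0,0.89,-1]
    - [2.0,-0.2,-0.8,0,0,0.89,-1]
    - [1.9,-0.4,-0.8,0,0,0.89,-1]
    - [1.9,-0.5,-0.8,0,0,0.89,-1]
    - [1.8,-0.7,-0.8,0,0,0.89,-1]

```text
t: 9.9
tool_pos: [0.5406, 0.0525, 0.1497]
orientation: [3.142, -0.0, 1.226]
contact_force: [0.2, 0.9, -0.4]
finger_gap: 1.0
grasp_force: 0.0
```

>>> servo_tool:
  commands:
    - [1.8,-0.9,-0.6,0,0,0.89,-1]
    - [1.7,-1.0,-0.6,0,0,0.89,-1]
    - [1.6,-1.2,-0.6,0,0,0.89,-1]
    - [1.4,-1.3,-0.6,0,0,0.89,-1]
    - [1.3,-1.5,-0.6,0,0,0.89,-1]

```text
t: 10.32
tool_pos: [0.5285, 0.1505, 0.1796]
orientation: [-3.142, -0.0, 0.76]
contact_force: [0.1, 0.5, 0.3]
finger_gap: 1.002
grasp_force: 0.0
```

>>> servo_tool:
  commands:
    - [1.2,-1.6,-0.5,0,0,0.89,-1]
    - [1.0,-1.7,-0.4,0,0,0.89,-1]
    - [0.9,-1.8,0,0,0,0.89,-1]
    - [0.7,-1.8,0,0,0,0.89,-1]
    - [0,0,0,0,0,0,-1]

```text
t: 10.73
tool_pos: [0.5181, 0.2323, 0.1877]
orientation: [-3.141, 0.001, 0.391]
contact_force: [1.1, 0.7, -0.0]
finger_gap: 0.999
grasp_force: 0.0
```

Run:
```python
from h import *
p,d=grab('top','6'); q,e=grab('scene','6'); s=bot.get_obs();print(s['tool_pos'],s['orientation'],s['contact_force'],s['q'].round(2))
im=np.zeros((600,800,3),np.uint8)
im[:300,:400]=cv2.resize(p[180:225,253:313,::-1],(400,300),interpolation=cv2.INTER_CUBIC)
im[300:,:400]=cv2.resize(q[168:213,194:254,::-1],(400,300),interpolation=cv2.INTER_CUBIC)
im[:,400:]=cv2.resize(q[105:225,290:370,::-1],(400,600),interpolation=cv2.INTER_CUBIC)
cv2.imwrite('pics/l6.png',im)
```

```text
[0.51871831 0.22859237 0.18801046] [3.14104466e+00 4.86012066e-04 3.94506741e-01] [ 0.28553415 -1.23144461  1.3859237 ] [-1.11  0.59  0.88  1.79 -0.53  1.01 -1.2 ]
```

View pics/l6.png

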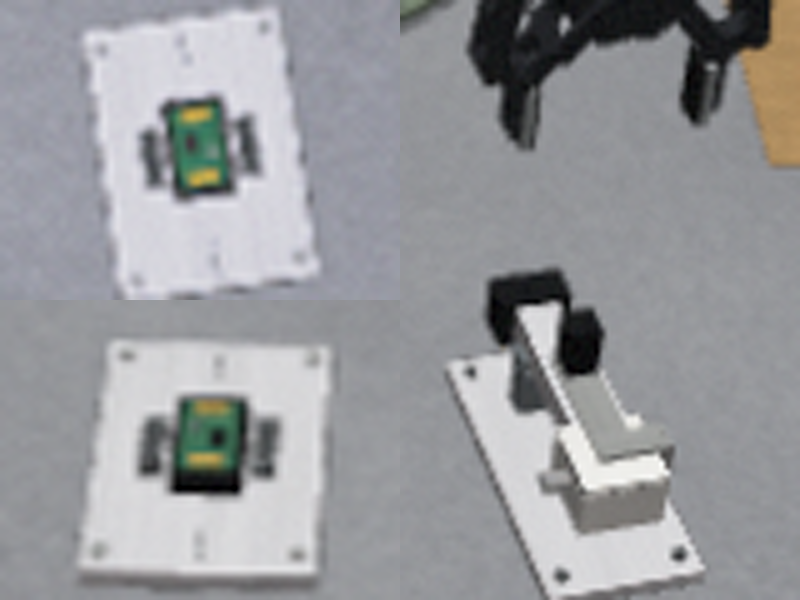

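The module sits centred between the stops in both views: in the top crop the stop inner edges are at 163 and 240, and the module edges at 172 and 232. The open fingers, tips at (520,145) and (700,120), hang above the knob at (580,340). I measure the tips against the knob.

Run:
```python
from fit import *
q,d=ld('scene','6'); c=lambda u,v:(290+(u-400)/5-.5,105+v/5-.5)
for n,u,v in[('Ltip',520,138),('Ltip',515,120),('Rtip',700,115),('Rtip',697,95),('knobtop',581,322),('knobface',572,350)]:
    print(n,at_d('scene',[c(u,v)],d)[0].round(4))
t=at_z('scene',[c(522,146),c(704,121)],.237); print(t.round(4),t.mean(0)); 
k=at_z('scene',[c(560,318),c(575,309),c(603,318),c(586,330)],.110); print('knob scene',k.round(4),k.mean(0))
d2=proj('scene',[[.519,.228,.110]]); print(((d2-[290,105])*5+[400,0]))
```

```text
Ltip [0.5467 0.1869 0.2459]
Ltip [0.5458 0.1835 0.2559]
Rtip [0.5128 0.2749 0.2456]
Rtip [0.5101 0.2719 0.2556]
knobtop [0.5248 0.2304 0.1097]
knobface [0.5312 0.2275 0.0945]
[[0.5413 0.1883 0.237 ]
 [0.5059 0.278  0.237 ]] [0.52356794 0.23317537 0.237     ]
knob scene [[0.5237 0.219  0.11  ]
 [0.5151 0.2267 0.11  ]
 [0.52   0.242  0.11  ]
 [0.5311 0.2333 0.11  ]] [0.52243695 0.23026192 0.11      ]
[[574.60298559 311.5656318 ]]
```

>>> servo_tool:
  commands:
    - [0,0,2.5,0,0,0,-1]
    - [0,0,3,0,0,0,-1]
    - [0,0,3,0,0,0,-1]
    - [0,0,3,0,0,0,-0.5]
    - [0,0,1.5,0,0,0,-0.3]

```text
t: 11.25
tool_pos: [0.5179, 0.2266, 0.0555]
orientation: [3.141, 0.003, 0.392]
contact_force: [0.7, -0.4, -0.0]
finger_gap: 0.746
grasp_force: 0.0
```

>>> servo_tool:
  commands:
    - [0,0,1.0,0,0,0,-0.3]
    - [0,0,0.5,0,0,0,-0.2]
    - [0,0,0,0,0,0,0]
    - [0,0,0,0,0,0,0.2]
    - [0,0,0,0,0,0,0.4]
  grip_force: 60

```text
t: 11.67
tool_pos: [0.5197, 0.2282, 0.0444]
orientation: [-3.141, -0.002, 0.392]
contact_force: [-0.1, 0.1, 0.7]
finger_gap: 0.304
grasp_force: 0.0
```

>>> servo_tool:
  commands:
    - [0,0,0,0,0,0,0.6]
    - [0,0,0,0,0,0,0.8]
    - [0,0,0,0,0,0,1]
    - [0,0,0,0,0,0,1]
    - [0,0,0,0,0,0,1]

```text
t: 12.08
tool_pos: [0.5194, 0.2286, 0.0441]
orientation: [-3.141, -0.001, 0.393]
contact_force: [-2.8, 1.4, 9.0]
finger_gap: 0.224
grasp_force: 60.3
```

Run:
```python
from h import *
s=bot.get_obs();print(s['tool_pos'],s['orientation'],s['contact_force'],s['finger_gap']*85,s['grasp_force'],s['ft_torque'])
```

```text
[0.51939332 0.2285896  0.04410252] [-3.14107212e+00 -1.20970730e-03  3.92720529e-01] [-2.79401852  1.39938767  8.96818949] 19.002088155388243 60.32634794712067 [0.22112356 0.37984538 0.12655034]
```

Knob gripped (19 mm opening). Head +y is tool -y, so I pull that way.

>>> servo_tool:
  commands:
    - [0,-0.3,0,0,0,0,1]
    - [0,-0.3,0,0,0,0,1]
    - [0,-0.3,0,0,0,0,1]
    - [0,-0.2,0,0,0,0,1]
    - [0,0,0,0,0,0,1]

```text
t: 12.5
tool_pos: [0.5158, 0.2378, 0.0441]
orientation: [3.14, -0.002, 0.392]
contact_force: [1.1, -5.2, 6.9]
finger_gap: 0.224
grasp_force: 60.2
```

>>> servo_tool:
  commands:
    - [0,-0.2,0,0,0,0,1]
    - [0,-0.1,0,0,0,0,1]
    - [0,0,0,0,0,0,1]
    - [0,0,0,0,0,0,1]

```text
t: 12.83
tool_pos: [0.5149, 0.24, 0.0442]
orientation: [3.14, -0.002, 0.391]
contact_force: [2.9, -6.4, 6.5]
finger_gap: 0.225
grasp_force: 60.1
```

Run:
```python
from h import *
s=bot.get_obs();print(s['tool_pos'],s['orientation'],s['finger_gap']*85,s['grasp_force'],s['ft_torque'])
R=Ro.from_euler('z',-.393); print('head axes: shift mm',(R.apply(s['tool_pos']-[.5194,.2286,.0441])*1000).round(1),'F',R.apply(s['contact_force']).round(1))
```

```text
[0.51488995 0.23995511 0.04416702] [ 3.13987664e+00 -1.95969011e-03  3.91232679e-01] 19.082749428994575 60.065317153930664 [-1.73900815 -0.80338886 -0.18035047]
head axes: shift mm [ 0.2 12.2  0.1] F [ 0.2 -7.1  6.5]
```

>>> servo_tool:
  commands:
    - [0,-0.1,0,0,0,0,1]
    - [0,0,-0.2,0,0,0,1]
    - [0,0,-0.3,0,0,0,1]
    - [0,0,-0.3,0,0,0,1]
    - [0,0,0,0,0,0,1]

```text
t: 13.25
tool_pos: [0.5136, 0.2405, 0.0518]
orientation: [3.14, 0.0, 0.391]
contact_force: [0.0, -7.3, 0.0]
finger_gap: 0.226
grasp_force: 59.6
```

>>> servo_tool:
  commands:
    - [0,0,-0.4,0,0,0,1]
    - [0,0,-0.4,0,0,0,1]
    - [0,0,-0.4,0,0,0,1]
    - [0,0,-0.4,0,0,0,1]
    - [0,0,0,0,0,0,1]

```text
t: 13.67
tool_pos: [0.5137, 0.2412, 0.0681]
orientation: [3.141, -0.001, 0.391]
contact_force: [0.6, -5.1, 2.3]
finger_gap: 0.219
grasp_force: 61.3
```

>>> servo_tool:
  commands:
    - [0,0.1,-0.4,0,0,0,1]
    - [0,0.2,-0.4,0,0,0,1]
    - [0,0.2,-0.4,0,0,0,1]
    - [0,0.2,-0.5,0,0,0,1]
    - [0,0,-0.5,0,0,0,1]

```text
t: 14.08
tool_pos: [0.5161, 0.2352, 0.0898]
orientation: [-3.142, 0.0, 0.392]
contact_force: [0.3, 0.7, -2.8]
finger_gap: 0.221
grasp_force: 60.4
```

>>> servo_tool:
  commands:
    - [0,0,-1,0,0,0,1]
    - [0,0,-1,0,0,0,1]
    - [0,0,-1,0,0,0,1]
    - [0,0,-1,0,0,0,1]
    - [0,0,-0.5,0,0,0,1]

```text
t: 14.5
tool_pos: [0.5164, 0.2358, 0.136]
orientation: [-3.141, -0.001, 0.392]
contact_force: [-0.4, 0.6, -2.3]
finger_gap: 0.22
grasp_force: 60.4
```

>>> servo_tool:
  commands:
    - [0,0,-1,0,0,0,1]
    - [0,0,-1,0,0,0,1]
    - [0,0,0,0,0,0,1]
    - [0,0,0,0,0,0,1]
    - [0,0,0,0,0,0,1]

```text
t: 14.92
tool_pos: [0.5158, 0.2356, 0.154]
orientation: [-3.142, 0.0, 0.392]
contact_force: [0.6, 0.9, -2.9]
finger_gap: 0.227
grasp_force: 60.5
```

Run:
```python
from h import *
q,e=grab('scene','7'); s=bot.get_obs();print(s)
cv2.imwrite('pics/l7.png',cv2.resize(q[85:225,190:370,::-1],(771,600),interpolation=cv2.INTER_CUBIC))
```

```text
{'t': 14.9667, 'q': array([-1.09334326,  0.63118966,  0.84113398,  1.82542109, -0.5722844 ,
        0.94769148, -1.17757525]), 'qd': array([ 0.00334531,  0.00265351, -0.00127324,  0.00059345,  0.0001913 ,
       -0.00086263,  0.00020242]), 'joint_efforts': array([-1.08334241e-01, -8.07079053e+01,  2.15180969e+01, -3.07751691e+01,
        2.30109401e-02,  2.18529203e-03, -6.21743777e-03]), 'tool_pos': array([0.51567772, 0.23547618, 0.15387319]), 'orientation': array([3.14152108e+00, 6.74572672e-04, 3.92327450e-01]), 'contact_force': array([-0.32743808,  0.20464717, -3.17993097]), 'ft_torque': array([0.00895368, 0.01235524, 0.01671262]), 'grasp_force': 60.47771215438843, 'finger_gap': 0.22191411833603825}
```

View pics/l7.png

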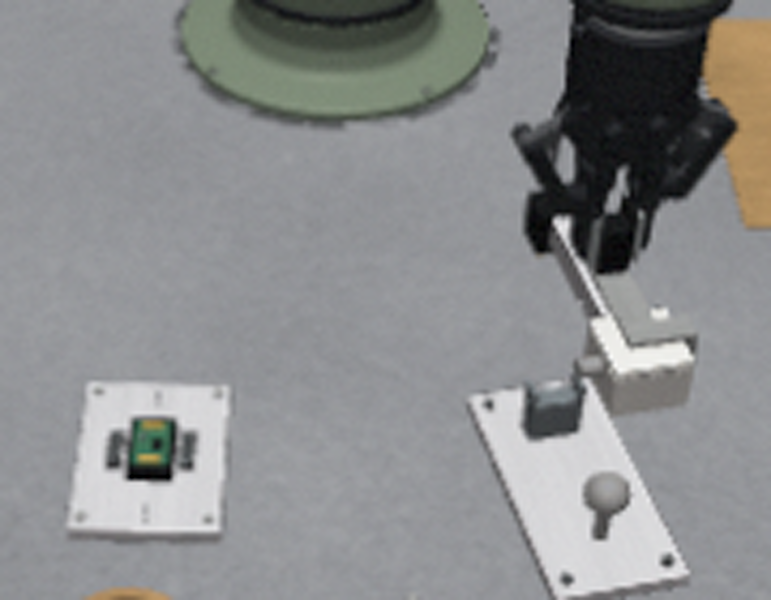

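The head, at (640,370), hangs level in the gripper about 110 mm up. The ball at (605,495) is bare and the module at (152,448) is still centred. Handing in.

```bash
python3 -c "
from workcell import close_job
print(close_job())"
```

```text
the job is handed in; nothing more can be done
None
```

The job is handed in at about 15 s of the 48 s: the module lies let go and centred on the stage, and the contact head is off its ball, held still and level about 110 mm above where it was parked. The hand-in gave no verdict back.

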